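Pin back the sprung belt tensioner

TASK

The belt drive on the bench needs a new belt, so lock its sprung tensioner arm out of the way: take the long locking pin from the grey rack, use it upright to push the arm back against its spring, towards the slotted block, and set the pin fully down into the block's slot, so that the arm stays held back against the pin when you let go. Leave the short pin in the rack.

Things in the scene. Friction and masses are not known exactly. Their poses are not given: they have to be found in the camera images.
- long_pin_head (a point): Centre of the dark knurled head (round, 24 mm diameter, 28 mm high) of the long steel locking pin: grip it here. z runs up the pin. It starts upright in one of the rack's two sockets, head top 106 mm above the bench.
- long_pin_tip (a point): Centre of the long pin's flat lower end, 84 mm below the head's centre; z runs up the pin. The shaft is round, 16 mm diameter, 70 mm long from end to head, its last 8 mm tapering to 10 mm. The pin weighs about 0.12 kg.
- short_pin_head (a point): Centre of the head of the short pin: same head and diameter, but a shaft of only 34 mm, so its head top stands 70 mm above the bench. Too short for the job. It stands in the other socket; which socket holds which pin varies.
- pin_rack: Fixed grey plastic block 52 x 130 x 30 mm holding both pins; origin under its centre, z up. Sockets at y = -35 and +35 mm, 22 mm deep (floor 8 mm above the bench).
- slot_mouth (a point): Centre of the slot's mouth in the top of the steel block (54 x 64 mm, top 40 mm above the bench) of the belt drive. Slot 21 mm along x, 26 mm along y, 30 mm deep, flat floor, 3 mm bevel round the mouth. Axes: z up, x towards the side where the arm rests, y along the arm when it is pinned back.
- drive_module: The fixed belt drive: aluminium plate 175 x 280 x 10 mm; origin on the bench, 10 mm from the slot towards -y; axes as the slot's. The motor on it (centre x = 35, y = 108 mm) reaches 72 mm above the bench; a small pulley at x = 75, y = -90 mm reaches 58 mm.
- pivot (a point): Upright axis of the tensioner arm, at the arm's mid-height (57 mm above the bench). From the slot it lies 100 mm towards -y and 20 mm towards -x; axes as the slot's.
- push_point (a point): Point on the arm's side face that the pin pushes, 100 mm from the pivot, at mid-height. Moves with the arm: y runs along the arm to its free end, x points out of this face, to the side where the pin must come down. The arm is a steel bar 18 mm wide, 48 to 66 mm above the bench, with a black roller (28 mm diameter) at its free end, 137 mm from the pivot.
- tensioner (a joint): Arm angle in rad: 0 at rest, at most 0.95. Grows anticlockwise seen from above as the arm is pushed back, the push point moving towards the drive's -x and over the block. The spring always returns it to 0; it takes about 1 to 2.5 N at the push point. Leaning on a pin in the slot it reads about 0.6.

How it is judged (in metres and radians):
At the end, for the whole second after the job is handed in: The long pin stands in the slot, its end at least 20 mm below the mouth and within 15 mm of the slot's centre, leaning less than 20 degrees, and the arm rests against it, still and held back at more than 0.45 rad (value of joint tensioner above 0.45 rad and z of long_pin_tip in the frame of slot_mouth below -0.02 m and horizontal distance between long_pin_tip and slot_mouth below 0.015 m and angle between long_pin_tip's own z axis and vertical below 0.35 rad and velocity of joint tensioner between -0.05 and 0.05 rad/s); the robot touches nothing.
It fails at once if the short pin is moved more than 30 mm from its place in the rack (distance of short_pin_head from where it was at the start of the episode above 0.03 m).
It also fails if it takes over 40 s, if anything falls off the work surface, if the arm or the gripper's body presses on something with over 40 N, if the wrist force passes 120 N, or if a joint passes its speed limit or range.

ROBOT

A 6-joint arm with a two-finger parallel gripper is mounted at the origin on a cart in front of the work surface, level with it; the furniture and walls round the work are solid. World frame = base frame: x ahead of the robot, y to its left, z up, the work surface at z = 0. Lengths are in mm, angles in rad, forces in N, time in s.
With the tool pointing down it reaches from about 350 to 875 mm from the base axis. Payload 4.2 kg.
Tool frame: the origin (TCP) lies midway between the tips of the shut fingers; the grasp point (between the pads) lies 19 mm behind it (tcp_to_grasp is the distance from the TCP to the grasp point, in mm); z points along the fingers, y is the line along which they close (so a half turn about z gives the same grasp; the last joint's range is limited). The gripper opens to 85 mm and grips with 20 to 120 N. Pads are 22 mm wide; open, the fingers measure 114 mm over their backs; the gripper's body (76 mm by 85 mm) begins 54 mm behind the grasp point. The pads swing forward as they close: fully open they stand 13 mm farther back than shut.
Start: joints at [0.259, 0.385, 0.008, 0, -1.194, -0.259], TCP at [624.979, 0.025, 231.312] pointing down, gripper open.
Joint ranges: [-3.14, 3.14], [-1.21, 2.06], [-1.07, 1.41], [-3.16, 2.05], [-2.99, -0.16], [-3.1, 3.1]. Speed limits (rad/s): [2.79, 2.79, 3.14, 3.14, 3.14, 3.14].

INTERFACE

Orientations are given as a unit quaternion [x, y, z, w].
In Python, from bench import read_state, get_image, job_done, tcp_to_grasp gives the robot as it stands.
- The arm moves only by the tool jog_arm, never from a script. Its argument "plan" is a list of rows, each a list of 3 entries, a list of its own where there are three numbers: the finger opening in mm, from 0 to 85.4, then the shift along the tool's x, y, z as a fraction of full scale, then the turn, a rotation vector about the tool's x, y, z as a fraction of full scale. A call has 1 to 10 rows; each row is the pose to reach, as a shift and turn from the pose commanded when the call began, along the tool's axes at that moment; what a row does not reach only later rows make up. Full scale, the value 1, is 0.1 m for a shift and 60 degrees for a turn. A row lasts 1/8 s, in which the tool goes at most 62.5 mm and 10.7 degrees, less where a joint would pass 70% of its speed; a pose out of reach is approached as far as the arm can. A call with a number of a shift or a turn outside -1 to 1 is refused whole. A call with a gripper value outside its range is refused whole. The fingers move at their own pace and stop on an object; the grip force is fixed at half the most. Time passes only in rows, so rows that repeat a pose let the fingers close. It gives the time, the measured TCP pose, the force, the opening and the grip force at its end, in the units of the state.
- read_state(): the state, without advancing time (a new reading comes with each control period).
- get_image(name): name is "scene" or "side" or "wrist"; returns a dict with "img" (480x640x3 uint8, red, green, blue), "range_z" (480x640 float32, mm along the optical axis (not along the pixel's ray), 0 where there is no reading), "intrinsics" (3x3 intrinsics, pixels), "extrinsics" (4x4, takes a point from camera to world coordinates); the wrist camera has in their place "tool_from_camera" (4x4, takes a point from camera to tool coordinates, whose origin is the TCP and whose axes are the flange's). Camera axes: x right, y down, z forward; pixel columns grow to the right and rows downward; lengths in mm; the calibration is good to about 2 mm. A picture is of the moment at which its call begins: read the wrist's pose just before it.
- job_done(): hands the job in; it is judged then, once.
The state is a dict: "clock": time; "joints": joint angles; "joint_vel": joint speeds; "joint_efforts": joint torques, N m; "position": TCP position; "ee_rot": TCP orientation; "contact_force": force on the tool from outside, world axes, zero at the start; "wrist_torque": the same for the moment, N m; "gripper_width": finger opening in mm; "grasp_force": force on a finger pad.
Only numpy, scipy, OpenCV 4.12 (cv2) and the standard library are available. Lean on these libraries where they do the work, as an engineer would, in place of code of your own. Each camera call takes 0.05 s, during which the arm holds its last target. There are 200 camera calls.

## Working session

There is one attempt and no reset: what is moved stays moved. The work goes in short steps, Python scripts to look and compute and a tool call to move; the robot and the scene stay as the last step left them, time stands still between calls to the robot, and variables do not carry over. Pictures are saved under pics/ and viewed, at most 10 in all, crops included, and the job is handed in when it is done.

Besides the shell and the picture viewer there is one more tool, called after "Call:" as name(argument=value, ...) on one line, values as JSON. jog_arm: Moves the arm, as the interface text tells. Its arguments: {"type":"object","properties":{"plan":{"type":"array"}},"required":["plan"]}

```bash
mkdir -p pics; ls
cat > h.py <<'E'
import numpy as np, cv2
from bench import *
def cloud(d,T=None):
    K=d["intrinsics"];z=d["range_z"].astype(float)
    v,u=np.mgrid[:480,:640]
    P=np.stack([(u-K[0][2])*z/K[0][0],(v-K[1][2])*z/K[1][1],z,np.ones_like(z)],-1)
    T=np.array(d["extrinsics"] if T is None else T)
    W=(P@T.T)[...,:3]; W[z==0]=np.nan
    return W
E
python3 - <<'E'
from h import *
s=read_state();print(s)
for n in("scene","side"):
    d=get_image(n);cv2.imwrite(f"pics/{n}.png",d["img"][...,::-1]);np.save(n+".npy",cloud(d))
    print(np.round(d["extrinsics"],2).tolist())
E
```

```text
pics
{'clock': 0.0, 'joints': array([ 2.58589373e-01,  3.85547760e-01,  6.63015460e-03, -4.71377450e-04,
       -1.19399093e+00, -2.58643303e-01]), 'joint_vel': array([-3.88582013e-04, -9.85948262e-04, -6.54845775e-04, -3.77981228e-04,
        9.61603399e-04,  3.00708066e-05]), 'joint_efforts': array([-9.55001960e-04, -3.92286408e+01,  1.88399577e+01,  4.18616563e+00,
       -4.72148502e-03,  8.27910434e-07]), 'position': array([6.24422720e+02, 6.26577314e-03, 2.30232680e+02]), 'ee_rot': array([-0.70702581,  0.70718692,  0.00072033, -0.0008028 ]), 'contact_force': array([-0.35763506,  0.38175344,  0.63539495]), 'wrist_torque': array([-0.02675569,  0.0244699 , -0.00843137]), 'grasp_force': 0.0, 'gripper_width': 85.66102710694203}
[[0.6, -0.55, 0.57, -69.5], [-0.8, -0.44, 0.42, -524.12], [0.02, -0.71, -0.71, 854.91], [0.0, 0.0, 0.0, 1.0]]
[[0.99, -0.07, 0.12, 446.64], [-0.14, -0.61, 0.78, -724.88], [0.02, -0.79, -0.61, 597.46], [0.0, 0.0, 0.0, 1.0]]
```

View pics/scene.png

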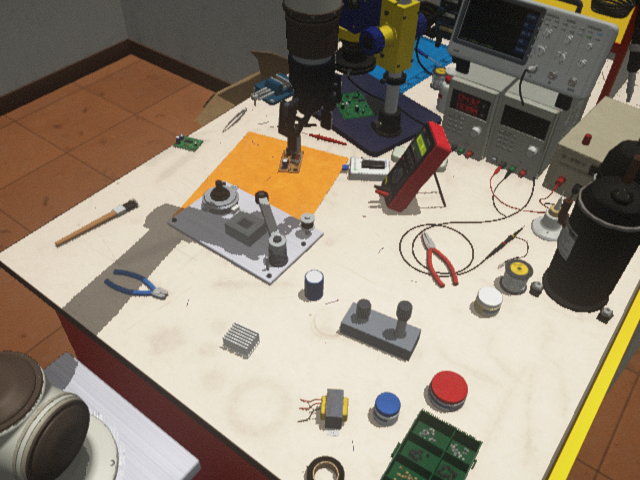

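View pics/side.png

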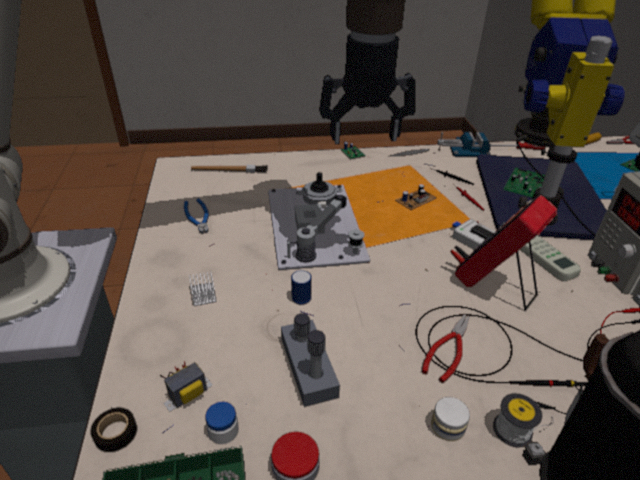

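The scene picture shows the long pin at about (404,308), the short one at (363,306), the slotted block at (245,227), the motor at (220,193), the arm pivot at (277,243) and the roller at (262,197). The side picture agrees: long pin (317,340), short (301,322).

Run:
```python
from h import *
W=np.load("scene.npy");S=np.load("side.npy")
for n,C,u,v in [("long",W,404,306),("short",W,363,303),("motor",W,221,185),("pivot",W,277,240),("roller",W,262,194),("block",W,236,232),("small pulley",W,307,217),("long",S,317,336),("short",S,301,317),("pivot",S,303,232),("roller",S,340,199)]:
    print(n,np.round(np.nanmedian(C[v-1:v+2,u-1:u+2].reshape(-1,3),0)))
def reg(n,C,c,r,z0,z1):
    m=(np.hypot(C[...,0]-c[0],C[...,1]-c[1])<r)&(C[...,2]>z0)&(C[...,2]<z1)
    p=C[m];print(n,len(p),p.mean(0).round(1),((p.max(0)+p.min(0))/2).round(1),(p.max(0)-p.min(0)).round(1)); return p
for nm,C in(("scene",W),("side",S)):
    L=C[306,404] if nm=="scene" else C[336,317]
    Sh=C[303,363] if nm=="scene" else C[317,301]
    reg(nm+" long",C,L,25,101,112);reg(nm+" short",C,Sh,25,65,76)
    p=reg(nm+" plate",C,W[232,236],200,6,14)
    print(cv2.minAreaRect(p[:,:2].astype(np.float32)))
    p=reg(nm+" block",C,W[232,236],50,36,43)
    print(cv2.minAreaRect(p[:,:2].astype(np.float32)))
im=cv2.imread("pics/scene.png")[160:300,150:340];cv2.imwrite("pics/c.png",cv2.resize(im,None,fx=4,fy=4,interpolation=2))
```

```text
long [ 508. -283.  106.]
short [ 498. -213.   71.]
motor [581. 200.  65.]
pivot [525.  -1.  70.]
roller [609. 110.  69.]
block [521. 104.  31.]
small pulley [621.   3.  57.]
long [ 511. -284.  106.]
short [ 497. -212.   70.]
pivot [523.  -2.  71.]
roller [609. 106.  67.]
scene long 153 [ 509.  -283.5  105.8] [ 511.1 -283.2  105.1] [24.9 22.4  8.1]
scene short 140 [ 496.9 -214.8   69.9] [ 497.5 -214.2   69.7] [22.2 23.7  8.8]
scene plate 5185 [534.5 104.8  10.4] [514.4  93.6  10. ] [383.3 372.8   8. ]
((541.8032836914062, 116.75869750976562), (340.73602294921875, 374.1083984375), 39.49247741699219)
scene block 460 [542.1 103.7  39.9] [544.2 103.5  39.5] [52.4 68.8  6.9]
((544.5152587890625, 103.58014678955078), (52.37788009643555, 68.27395629882812), 1.7287931442260742)
side long 241 [ 509.5 -286.4  105.5] [ 509.8 -285.   105. ] [24.5 25.2  7.9]
side short 177 [ 497.9 -217.5   69.7] [ 498.1 -215.    69.2] [23.8 24.8  7.9]
side plate 4139 [544.1  84.5  10.3] [494.3 116.8  10. ] [340.6 283.9   8. ]
((494.58154296875, 116.40999603271484), (341.13543701171875, 283.0591125488281), 0.3017463684082031)
side block 331 [540.6 104.3  40.1] [545.3 101.9  39.4] [50.6 67.4  6.9]
((545.492919921875, 102.06425476074219), (50.48307800292969, 67.10909271240234), 0.8806591033935547)
```

View pics/c.png

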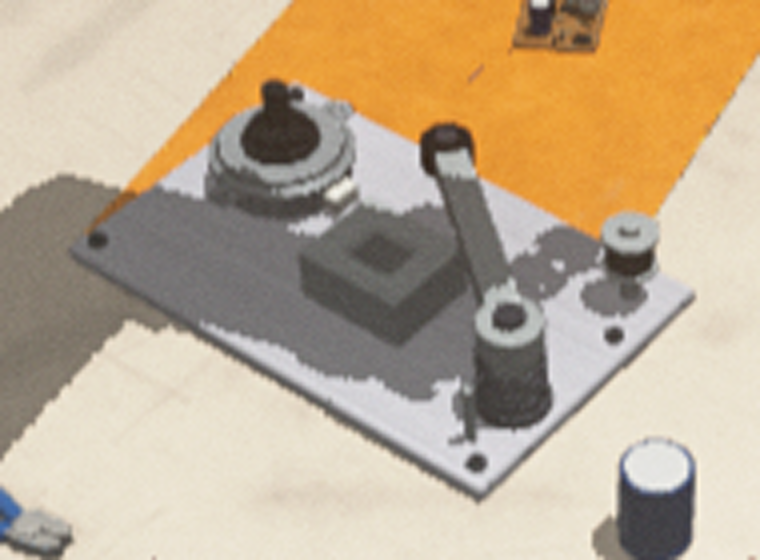

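The crop shows the slot mouth at crop (380,252), which is scene (245,223), and the arm resting beside it on its +x side. The measurements agree with each other: long pin about (510,-284), slot about (545,103), pivot about (525,2), and the drive axes are close to the world axes. I'll move above the long pin.

Call:
jog_arm(plan=[[85,[0.5,0.3,0],[0,0,0]],[85,[1,0.6,0],[0,0,0]]])

```text
clock: 0.35
position: [564.1, -100.6, 230.4]
ee_rot: [0.708, -0.707, -0.001, 0.001]
contact_force: [1.0, -0.5, -0.6]
gripper_width: 84.7
grasp_force: 0.0
```

Call:
jog_arm(plan=[[85,[0.5,0.3,0.1],[0,0,0]],[85,[1,0.54,0.2],[0,0,0]]])

```text
clock: 0.6
position: [509.5, -201.2, 211.0]
ee_rot: [0.707, -0.707, -0.0, 0.0]
contact_force: [-0.0, 0.3, 0.8]
gripper_width: 84.6
grasp_force: 0.0
```

Call:
jog_arm(plan=[[85,[0.42,0,0.25],[0,0,0]],[85,[0.84,0,0.5],[0,0,0]],[85,[0.84,0,0.5],[0,0,0]],[85,[0.84,0,0.5],[0,0,0]],[85,[0.84,0,0.5],[0,0,0]]])

```text
clock: 1.23
position: [511.5, -283.2, 162.1]
ee_rot: [0.708, -0.707, 0.001, -0.0]
contact_force: [0.5, -0.5, -0.7]
gripper_width: 85.0
grasp_force: 0.0
```

```bash
cat >> h.py <<'E'
from scipy.spatial.transform import Rotation as R
def wrist(name=None):
    s=read_state();d=get_image("wrist");T=np.eye(4);T[:3,:3]=R.from_quat(s["ee_rot"]).as_matrix();T[:3,3]=s["position"]
    if name: cv2.imwrite(name,d["img"][...,::-1])
    return s,cloud(d,T@np.array(d["tool_from_camera"]))
E
python3 - <<'E'
from h import *
s,C=wrist("pics/w1.png");print(s["clock"],s["position"],s["ee_rot"],s["joints"])
for c,z in(((510,-284),106),((497,-215),70)):
    m=(np.hypot(C[...,0]-c[0],C[...,1]-c[1])<25)&(abs(C[...,2]-z)<4);p=C[m]
    if len(p): print(len(p),p.mean(0),(p.max(0)+p.min(0))/2,np.ptp(p,axis=0))
E
```

```text
1.225 [ 511.52518372 -283.23841666  162.14519997] [ 7.07586753e-01 -7.06626124e-01  6.14017319e-04 -3.62615631e-04] [-2.28851569e-01  3.73813829e-01 -1.93463308e-01  3.79384274e-05
 -1.00209335e+00  2.30189695e-01]
1486 [ 510.2878768  -284.92987481  106.23741754] [ 510.23544892 -284.42980879  105.37293117] [24.0422585  23.85268813  6.66009078]
936 [ 498.33590545 -216.39347018   70.2028252 ] [ 498.17409569 -215.64151285   69.39754522] [24.58805214 24.03349985  6.76628807]
```

View pics/w1.png

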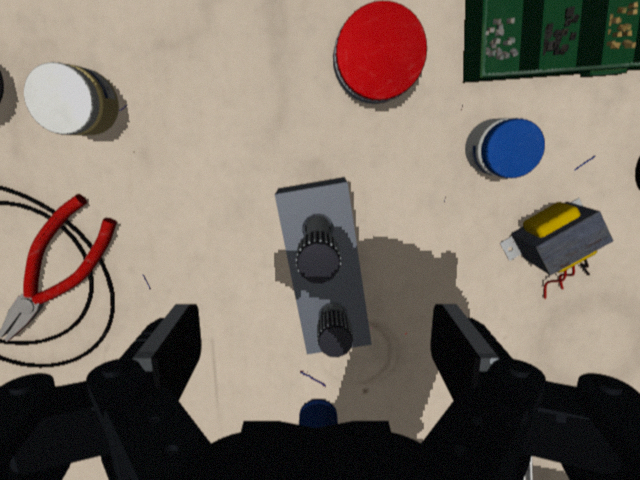

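The wrist view shows the long pin's head at (318,258), centred between the fingers, and the short pin at (335,340), clear of them. I'll descend and grip.

Call:
jog_arm(plan=[[85,[0.01,0.01,0.4],[0,0,0]],[85,[0.01,0.01,0.86],[0,0,0]],[85,[0.01,0.01,0.86],[0,0,0]],[5,[0.01,0.01,0.86],[0,0,0]],[5,[0.01,0.01,0.86],[0,0,0]],[5,[0.01,0.01,0.86],[0,0,0]],[5,[0.01,0.01,0.86],[0,0,0]],[5,[0.01,0.01,0.86],[0,0,0]],[5,[0.01,0.01,0.86],[0,0,0]],[5,[0.01,0.01,0.86],[0,0,0]]])

```text
clock: 2.52
position: [510.7, -285.3, 76.7]
ee_rot: [0.707, -0.707, 0.001, -0.0]
contact_force: [-0.4, 1.1, 5.8]
gripper_width: 22.6
grasp_force: 58.5
```

Call:
jog_arm(plan=[[5,[0,0,-0.3],[0,0,0]],[5,[0,0,-0.6],[0,0,0]],[5,[0,0,-0.95],[0,0,0]]])

```text
clock: 2.9
position: [509.2, -284.7, 170.3]
ee_rot: [-0.707, 0.707, 0.001, -0.0]
contact_force: [0.1, -0.4, -0.6]
gripper_width: 22.3
grasp_force: 59.4
```

Call:
jog_arm(plan=[[5,[-0.4,-0.1,-0.2],[0,0,0]],[5,[-0.9,-0.2,-0.4],[0,0,0]]])

```text
clock: 3.15
position: [529.7, -194.5, 210.6]
ee_rot: [-0.706, 0.708, 0.0, 0.0]
contact_force: [0.8, -0.3, -0.4]
gripper_width: 22.4
grasp_force: 59.5
```

Call:
jog_arm(plan=[[5,[-0.5,-0.1,0],[0,0,0]],[5,[-1,-0.15,0],[0,0,0]]])

```text
clock: 3.4
position: [544.9, -93.4, 210.2]
ee_rot: [-0.707, 0.707, 0.0, 0.0]
contact_force: [0.8, 1.7, -0.4]
gripper_width: 22.2
grasp_force: 59.5
```

Call:
jog_arm(plan=[[5,[-0.5,0,0],[0,0,0]],[5,[-1,0,0],[0,0,0]]])

```text
clock: 3.65
position: [544.4, 6.6, 209.9]
ee_rot: [-0.707, 0.707, 0.0, -0.0]
contact_force: [0.2, -0.3, -1.8]
gripper_width: 22.0
grasp_force: 59.5
```

Call:
jog_arm(plan=[[5,[-0.5,0,0],[0,0,0]],[5,[-1,0,0],[0,0,0]]])

```text
clock: 3.9
position: [544.4, 106.5, 209.9]
ee_rot: [-0.707, 0.707, 0.0, -0.0]
contact_force: [0.2, -1.1, -1.4]
gripper_width: 22.7
grasp_force: 59.5
```

Call:
jog_arm(plan=[[5,[-0.4,0,0],[0,0,0]],[5,[-0.8,0,0],[0,0,0]],[5,[-0.8,0,0],[0,0,0]],[5,[-0.8,0,0],[0,0,0]],[5,[-0.8,0,0],[0,0,0]]])

```text
clock: 4.53
position: [544.8, 184.0, 210.2]
ee_rot: [-0.707, 0.708, 0.0, -0.0]
contact_force: [0.4, 0.1, -0.8]
gripper_width: 22.4
grasp_force: 59.5
```

Run:
```python
from h import *
s,C=wrist("pics/w2.png");np.save("w2.npy",C);print(s["clock"],s["position"],s["ee_rot"],s["gripper_width"],s["contact_force"])
m=(np.hypot(C[...,0]-545,C[...,1]-103)<50)&(abs(C[...,2]-40)<2.5);p=C[m]
print(len(p),cv2.minAreaRect(p[:,:2].astype(np.float32)))
# slot floor
m=(np.hypot(C[...,0]-545,C[...,1]-103)<16)&(C[...,2]<33);p=C[m];print("hole",len(p),p.mean(0),p.min(0),p.max(0))
p0=s["position"]
for n in("side","scene"):
    d=get_image(n);S=cloud(d);cv2.imwrite(f"pics/{n}2.png",d["img"][...,::-1])
    # held pin shaft: points per height
    for z in range(int(p0[2])-68,int(p0[2])+5,10):
        m=(np.hypot(S[...,0]-p0[0],S[...,1]-p0[1])<25)&(abs(S[...,2]-z)<5);p=S[m]
        if len(p): print(n,z,len(p),((p.max(0)+p.min(0))/2).round(1),p.mean(0).round(1),p.min(0).round(1))
```

```text
4.525 [544.83058696 183.96876885 210.15665837] [-7.06636153e-01  7.07577035e-01  1.01570839e-04 -2.74541346e-04] 22.360521427955423 [ 0.41693611  0.11397833 -0.84596463]
5228 ((547.5802001953125, 103.43199157714844), (54.027923583984375, 64.25591278076172), 1.141154408454895)
hole 916 [547.11776597 102.63947956  12.08880737] [536.70733625  90.23044025   7.83020648] [558.01719052 116.57688113  32.53605091]
side 142 8 [545.8 179.8 144.5] [545.  180.  144.4] [541.7 177.  142. ]
side 152 35 [544.8 179.8 151.9] [544.3 178.9 152.2] [537.5 175.5 147. ]
side 162 38 [544.7 179.5 162. ] [544.3 178.8 162.1] [537.5 174.7 157.9]
side 172 39 [544.8 179.7 172. ] [544.6 178.8 172.5] [537.5 175.3 167.1]
side 182 37 [544.7 178.  182.2] [544.6 178.8 182.5] [537.6 173.4 177.4]
side 192 38 [544.8 178.6 191.8] [544.4 178.5 192.3] [537.7 173.9 187.1]
side 202 35 [544.9 178.6 202. ] [544.6 178.6 201.7] [538.  172.3 197.4]
side 212 61 [544.8 178.3 212.1] [545.1 175.8 212.8] [526.9 171.5 207.3]
scene 142 9 [542.6 184.7 144.8] [542.8 183.3 144.6] [539.6 180.4 143.3]
scene 152 28 [542.8 182.6 152. ] [541.4 182.  153.1] [535.6 176.8 147.3]
scene 162 36 [542.8 184.5 162. ] [541.8 181.6 162. ] [534.1 176.4 157. ]
scene 172 36 [542.2 183.6 171.8] [541.6 181.7 172.3] [536.2 177.3 167.1]
scene 182 37 [543.6 182.2 182.2] [541.8 181.4 182.4] [535.7 176.3 177.6]
scene 192 38 [543.4 184.6 192.1] [541.7 182.1 192.2] [535.7 176.  187.2]
scene 202 32 [543.7 181.8 202. ] [542.  180.7 201.6] [535.5 175.7 197.2]
scene 212 43 [543.7 179.9 212.6] [543.3 177.  213.9] [524.5 172.5 208.3]
```

View pics/w2.png

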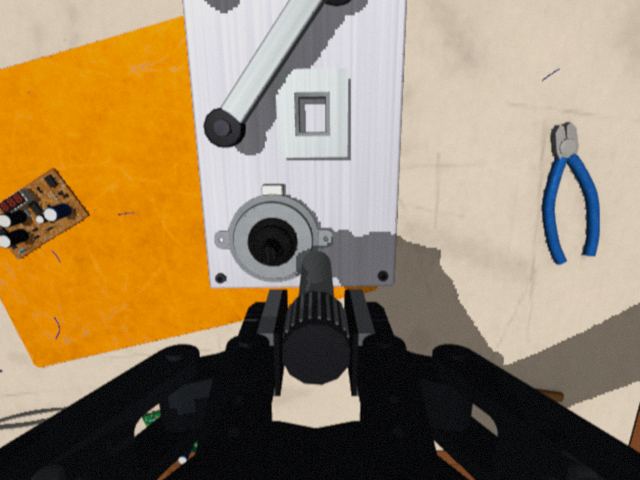

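The wrist view shows the pin held upright, the slot at (313,113) and the arm with its roller at (222,126). The slot measures about (547,103) and the block comes out at 54 x 64, matching the given sizes. Next I'll bring the pin down on the +x side of the arm.

Call:
jog_arm(plan=[[5,[0.3,-0.35,0],[0,0,0]],[5,[0.7,-0.68,0],[0,0,0]]])

```text
clock: 4.92
position: [613.9, 114.6, 210.7]
ee_rot: [0.708, -0.707, 0.0, -0.0]
contact_force: [0.3, 0.9, -0.2]
gripper_width: 22.2
grasp_force: 59.5
```

Call:
jog_arm(plan=[[5,[0.4,0,0],[0,0,0]],[5,[0.57,0,0],[0,0,0]],[5,[0.57,0,0],[0,0,0]],[5,[0.57,0,0.3],[0,0,0]],[5,[0.57,0,0.6],[0,0,0]],[5,[0.57,0,0.85],[0,0,0]],[5,[0.57,0,0.98],[0,0,0]],[5,[0.57,0,0.98],[0,0,0]],[5,[0.57,0,0.98],[0,0,0]]])

```text
clock: 6.05
position: [613.9, 58.6, 113.6]
ee_rot: [0.707, -0.707, 0.001, -0.001]
contact_force: [0.6, 0.2, -0.8]
gripper_width: 22.4
grasp_force: 59.5
```

Run:
```python
from h import *
s=read_state();print(s["clock"],s["position"],s["contact_force"])
a=get_image("side")["img"][160:280,240:400];b=get_image("scene")["img"][160:280,170:330]
cv2.imwrite("pics/c3.png",cv2.resize(np.vstack([a,b]),None,fx=2.5,fy=2.5,interpolation=2)[...,::-1])
```

```text
6.05 [613.85472639  58.56557    113.60160589] [ 0.57547892  0.23820587 -0.76613093]
```

View pics/c3.png

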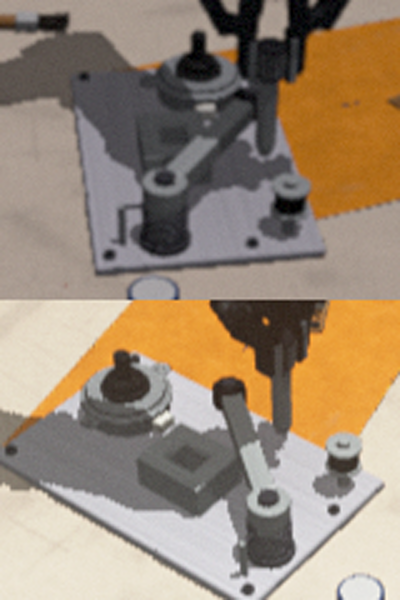

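Both views show the pin on the free side of the arm (lower crop: tip at (283,430)), clear of the pulley. I'll push towards the slot.

Call:
jog_arm(plan=[[5,[-0.05,0.08,0.02],[0,0,0]],[5,[-0.11,0.17,0.02],[0,0,0]],[5,[-0.17,0.26,0.02],[0,0,0]],[5,[-0.24,0.36,0.02],[0,0,0]],[5,[-0.31,0.46,0.02],[0,0,0]],[5,[-0.38,0.57,0.02],[0,0,0]],[5,[-0.445,0.665,0.02],[0,0,0]],[5,[-0.445,0.665,0.02],[0,0,0]],[5,[-0.445,0.665,0.02],[0,0,0]],[5,[-0.445,0.665,0.02],[0,0,0]]])

```text
clock: 7.4
position: [547.2, 102.9, 110.5]
ee_rot: [-0.707, 0.707, -0.0, 0.001]
contact_force: [2.3, 0.3, -0.8]
gripper_width: 22.3
grasp_force: 59.6
```

Run:
```python
from h import *
s=read_state();print(s["clock"],s["position"],s["contact_force"],s["gripper_width"])
a=get_image("side")["img"][160:280,240:400];d=get_image("scene");b=d["img"][160:280,170:330]
cv2.imwrite("pics/c4.png",cv2.resize(np.vstack([a,b]),None,fx=2.5,fy=2.5,interpolation=2)[...,::-1])
```

```text
7.4 [547.24046643 102.8517554  110.50335597] [ 2.25694942  0.32963805 -0.76240278] 22.334086517197093
```

View pics/c4.png

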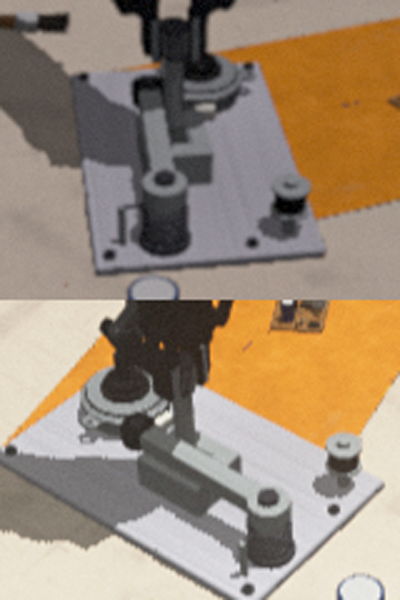

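The arm is held back over the block by the pin, with a spring force of about 2 N, and the pin is over the slot. I'll lower it.

Call:
jog_arm(plan=[[5,[0,0,0.04],[0,0,0]],[5,[0,0,0.08],[0,0,0]],[5,[0,0,0.12],[0,0,0]],[5,[0,0,0.12],[0,0,0]]])

```text
clock: 8.0
position: [545.9, 102.3, 97.5]
ee_rot: [-0.707, 0.707, 0.0, -0.001]
contact_force: [2.3, 0.6, -2.4]
gripper_width: 22.4
grasp_force: 59.6
```

Call:
jog_arm(plan=[[5,[0,0,0.05],[0,0,0]],[5,[0,0,0.1],[0,0,0]],[5,[0,0,0.14],[0,0,0]],[5,[0,0,0.17],[0,0,0]],[5,[0,0,0.18],[0,0,0]],[5,[0,0,0.18],[0,0,0]]])

```text
clock: 8.75
position: [546.3, 102.5, 80.1]
ee_rot: [-0.707, 0.707, 0.0, -0.0]
contact_force: [1.2, 0.4, -1.8]
gripper_width: 22.1
grasp_force: 59.6
```

Call:
jog_arm(plan=[[5,[0,0,0.01],[0,0,0]],[5,[0,0,0.01],[0,0,0]],[55,[0,0,0.01],[0,0,0]],[55,[0,0,0.01],[0,0,0]],[55,[0,0,0.01],[0,0,0]],[55,[0,0,0.01],[0,0,0]],[55,[0,0,-0.2],[0,0,0]],[55,[0,0,-0.5],[0,0,0]],[55,[0,0,-1],[0,0,0]],[55,[0,0,-1],[0,0,0]]])

```text
clock: 10.0
position: [548.9, 103.4, 184.9]
ee_rot: [0.707, -0.707, 0.002, -0.004]
contact_force: [-0.3, -0.2, -1.3]
gripper_width: 55.1
grasp_force: 0.0
```

Run:
```python
from h import *
s=read_state();print(s["clock"],s["position"],s["contact_force"],s["gripper_width"])
a=get_image("side");b=get_image("scene")
for d in(a,b):
    C=cloud(d);m=(np.hypot(C[...,0]-547,C[...,1]-103)<20)&(C[...,2]>75)&(C[...,2]<125);p=C[m];print(len(p),p[:,2].max(),p.mean(0))
cv2.imwrite("pics/c5.png",cv2.resize(np.vstack([a["img"][160:280,240:400],b["img"][160:280,170:330]]),None,fx=2.5,fy=2.5,interpolation=2)[...,::-1])
```

```text
10.0 [548.94752319 103.41898423 184.86842366] [-0.25271739 -0.20342745 -1.25574543] 55.1214533805161
219 110.27007818866207 [549.92779962  96.32458032  97.22062619]
208 111.13893019122861 [547.52756554 100.15592159  99.40041877]
```

View pics/c5.png

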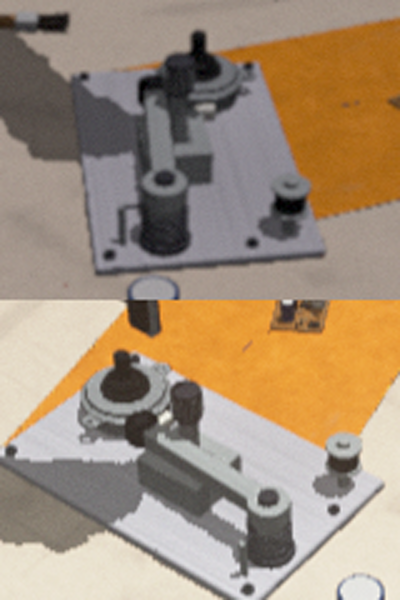

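The pin stands in the slot with its head top at about 110 mm (108 expected when seated), the arm rests against it, and the gripper is clear above. Handing in.

```bash
python3 -c "
from bench import *
print(job_done())"
```

```text
the job is handed in; nothing more can be done
None
```

The job is handed in: the long pin is down in the slot with the arm held back against it, the short pin was left in the rack, and it took about 10 s of the 40 s allowed; no verdict came back from the hand-in.

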